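Block the gaps in a packed device carton

TASK

The recorder and its charger are packed in the open carton, with a gap left at each end. Pick the two grey foam bricks that fit these gaps (the others are too thin or too fat) and stand one upright in each, tapered foot down on the carton's floor, so that nothing can slide. Leave the recorder and charger lying in the carton; the bricks are meant to stick up above the rim, into the deep lid that goes on later.

Things in the scene. Friction and masses are not known exactly. Their poses are not given: they have to be found in the camera images.
- carton: Open cardboard carton, fixed; outside 112 (its x) by 295 (y) by 56 mm high (z up), walls and floor 6 mm. Origin: centre of underside. Recorder and charger lie side by side along y in its middle, 51 mm high over the counter. Gaps across the full inside width at both y ends: 42 mm at the recorder's end (gap centre 120.5 mm from the origin along y), 64 mm at the other (109.5 mm).
- recorder: Cream instrument with dark screen, 90 (x) by 110 (y) by 45 mm high, 0.6 kg, loose in the carton, axes along the carton's, 44.5 mm from the carton's centre along y, at the +y or -y side (varies). Origin: centre of underside. The pale blue charger (90 by 66 by 45 mm, two dark slots, 0.4 kg, loose) lies on the other side.
- narrow_brick: Dark grey rigid foam brick standing on the counter: 34 mm thick (its y), 80 long (x), 95 high (z up), 50 g; lowest 24 mm tapers on both broad sides to a foot 22 mm thick. Origin: centre of underside. For the 42 mm gap, thickness along the carton's y. Two bricks as long and high are not wanted: 20 mm and 72 mm thick.
- wide_brick: The same kind of brick, standing on the counter: 56 mm thick (its y), 80 long (x), 95 high (z up), 80 g; lowest 24 mm tapers on both broad sides to a foot 44 mm thick. Origin: centre of underside. For the 64 mm gap at the charger's end, thickness along the carton's y.
Mind the look-alikes: they are no part of the job. What is shaped like the narrow_brick but orange is not meant. What is shaped like the wide_brick but red is not meant.

How it is judged:
By the outcome, as a careful person would: the job done as asked, in the order asked, and still so for the second after the job is handed in, with the robot touching nothing.
It also fails if it takes over 64 s, if anything falls off the work surface, if the arm or the gripper's body presses on something with over 40 N, if the wrist force passes 120 N, or if a joint passes its speed limit or range.

ROBOT

A 7-joint arm with a two-finger parallel gripper is mounted at the origin on the work surface. World frame = base frame: x ahead of the robot, y to its left, z up, the work surface at z = 0. Lengths are in mm, angles in rad, forces in N, time in s.
With the tool pointing down it reaches from about 400 to 875 mm from the base axis. Payload 4.4 kg.
Tool frame: the origin (TCP) lies midway between the tips of the shut fingers; the grasp point (between the pads) lies 19 mm behind it (ctrl.grip_point_offset is the distance from the TCP to the grasp point, in mm); z points along the fingers, y is the direction in which the jaws open and shut (so a half turn about z gives the same grasp; the last joint's range is limited). The gripper opens to 85 mm and grips with 20 to 120 N. Pads are 22 mm wide; open, the fingers measure 114 mm over their backs; the gripper's body (76 mm by 85 mm) begins 54 mm behind the grasp point. The pads swing forward as they close: fully open they stand 13 mm farther back than shut.
Start: joints at [-1.39, 0.628, 0.038, 1.517, -0.027, 0.996, -0.02], TCP at [158.771, 630.325, 231.313] pointing down, gripper open.
Joint ranges: [-3.06, 3.06], [-0.37, 2.12], [-1.25, 1.32], [0.18, 2.47], [-1.1, 4.24], [0.23, 1.98], [-2.94, 2.94]. Speed limits (rad/s): [2.57, 2.57, 3.14, 3.14, 3.14, 3.14, 3.14].

INTERFACE

Orientations are given as [roll, pitch, yaw] about the fixed x, y, z axes, in that order (R = Rz(yaw) Ry(pitch) Rx(roll)).
In Python, from cell import ctrl, imaging, models gives the robot as it stands. The module is installed in compiled form; this text tells all that it offers.
- The arm moves only by the tool drive_tool, never from a script. Its argument "deltas" is text: rows parted by semicolons, each of 5 numbers parted by spaces: the shift along the tool's x, y, z in m, then the turn about the tool's z in degrees, then the finger opening in m, from 0 to 0.0854. A call has 1 to 12 rows; each row is the pose to reach, as a shift and turn from the pose commanded when the call began, along the tool's axes at that moment; what a row does not reach only later rows make up. A row lasts 1/8 s, in which the tool goes at most 62.5 mm and 10.7 degrees, less where a joint would pass 70% of its speed; a pose out of reach is approached as far as the arm can. A call with a gripper value outside its range is refused whole. The fingers move at their own pace and stop on an object; the grip force is fixed at half the most. Time passes only in rows, so rows that repeat a pose let the fingers close. It gives the time, the measured TCP pose, the force and the opening at its end, in the units of the state.
- ctrl.read_state(): the state, without advancing time (a new reading comes with each control period).
- imaging.get_image(name): name is "scene" or "top" or "wrist"; returns a dict with "color" (384x512x3 uint8, red, green, blue), "range_z" (384x512 float32, mm along the optical axis (not along the pixel's ray), 0 where there is no reading), "vfov" (degrees; the focal length in pixels is half the picture's height over the tangent of half this angle, whatever the lens; pixels are square), "cx", "cy" (the principal point, pixels), "k1" (the pictures are not rectified: a ray, as slopes to the right and down, at radius r is drawn at 1 + k1 r^2 times it, then the intrinsics apply), "extrinsics" (4x4, takes a point from camera to world coordinates). Camera axes: x right, y down, z forward; pixel columns grow to the right and rows downward; lengths in mm; the calibration is good to about 2 mm. A picture is of the moment at which its call begins.
- ctrl.finish_job(): hands the job in, once; it reports no verdict.
Trained networks look in a picture, given as the dict that the camera call returned (one of the last four; its "shot" number tells which), for a name from the list of things; names that differ only in an ending like _2 or _b are one class to them, and where a whole thing is asked for, a point or a joint stands for the part that bears it (a point fixed in the world has none). Each returns a list of dicts, best first, with "score" (0 to 1); they miss things now and then, are a little off and sometimes report something else, mostly with a low value. They report only what shows in the picture. A call takes as long as a camera call. They do not tell look-alikes from the thing itself.
- models.spot_in(picture, thing): "point" ([column, row] in pixels, amid what is visible of it).
- models.landmark_of(picture, thing): "point" ([column, row] in pixels: a listed point, or the origin of a listed thing).
The state is a dict: "clock": time; "qpos": joint angles; "qd": joint speeds; "tau": joint torques, N m; "eef_pos": TCP position; "tool_rot": TCP orientation; "force": force on the tool from outside, world axes, zero at the start; "torque": the same for the moment, N m; "width": finger opening in mm.
Only numpy, scipy, OpenCV 4.12 (cv2) and the standard library are available. Lean on these libraries where they do the work, as an engineer would, in place of code of your own. Each camera call takes 0.05 s, during which the arm holds its last target.

## Working session

There is one attempt and no reset: what is moved stays moved. The work goes in short steps, Python scripts to look and compute and a tool call to move; the robot and the scene stay as the last step left them, time stands still between calls to the robot, and variables do not carry over. Pictures are saved under pics/ and viewed, and the job is handed in when it is done.

Besides the shell and the picture viewer there is one more tool, called after "Call:" by a JSON object that holds its "fn" and its "kwargs". drive_tool: Moves the arm, as the interface text tells. Its arguments: {"type":"object","properties":{"deltas":{"type":"string"}},"required":["deltas"]}

```bash
mkdir -p pics; cat > h.py <<'E'
import numpy as np, cv2
from cell import ctrl, imaging, models
def K(p):
    f=p["color"].shape[0]/2/np.tan(np.radians(p["vfov"])/2); return f
def cloud(p):
    f=K(p); H,W=p["range_z"].shape
    u,v=np.meshgrid(np.arange(W),np.arange(H))
    xd=(u-p["cx"])/f; yd=(v-p["cy"])/f
    x,y=xd.copy(),yd.copy()
    for _ in range(10):
        s=1+p["k1"]*(x*x+y*y); x=xd/s; y=yd/s
    z=p["range_z"].astype(float)
    P=np.stack([x*z,y*z,z],-1)
    E=np.array(p["extrinsics"])
    Wd=P@E[:3,:3].T+E[:3,3]
    Wd[z<=0]=np.nan
    return Wd
def save(p,n): cv2.imwrite(f"pics/{n}.png",cv2.cvtColor(p["color"],cv2.COLOR_RGB2BGR))
E
python3 - <<'E'
from h import *
import pickle
s=ctrl.read_state(); print({k:np.round(v,3) for k,v in s.items() if k!='tau'})
for n in ["top","scene"]:
    p=imaging.get_image(n); save(p,n+"0"); pickle.dump(p,open(n+"0.pkl","wb"))
    print(n,p["vfov"],p["k1"],np.round(p["extrinsics"],2).tolist())
    for t in ["carton","recorder","narrow_brick","wide_brick"]:
        print(t,[(np.round(d["point"]),round(d["score"],2)) for d in models.spot_in(p,t)])
E
```

```text
{'clock': np.float64(0.0), 'qpos': array([-1.39 ,  0.629,  0.038,  1.518, -0.027,  0.996, -0.02 ]), 'qd': array([ 0.002, -0.   , -0.   , -0.002, -0.001,  0.   , -0.   ]), 'eef_pos': array([158.581, 629.702, 230.383]), 'tool_rot': array([-3.14 ,  0.   ,  2.895]), 'force': array([-0.362, -0.4  ,  0.379]), 'torque': array([-0.005, -0.06 , -0.012]), 'width': np.float64(85.313)}
top 50.41495301304176 -0.13851813925135892 [[0.03, -0.99, 0.11, 394.99], [-1.0, -0.03, -0.01, -117.27], [0.01, -0.11, -0.99, 1142.97], [0.0, 0.0, 0.0, 1.0]]
carton [(array([176., 187.]), 0.95)]
recorder [(array([134., 193.]), 0.6)]
narrow_brick [(array([367., 215.]), 0.88), (array([322., 208.]), 0.84)]
wide_brick [(array([324., 155.]), 0.93), (array([370., 148.]), 0.91)]
scene 54.42518296186755 -0.07631660471100749 [[0.85, 0.39, -0.34, 793.4], [0.52, -0.64, 0.57, -580.3], [0.01, -0.66, -0.75, 642.95], [0.0, 0.0, 0.0, 1.0]]
carton [(array([301., 149.]), 0.76)]
recorder [(array([315., 108.]), 0.56)]
narrow_brick [(array([128., 285.]), 0.64), (array([180., 237.]), 0.62)]
wide_brick [(array([245., 269.]), 0.87), (array([207., 334.]), 0.6)]
```

View pics/top0.png

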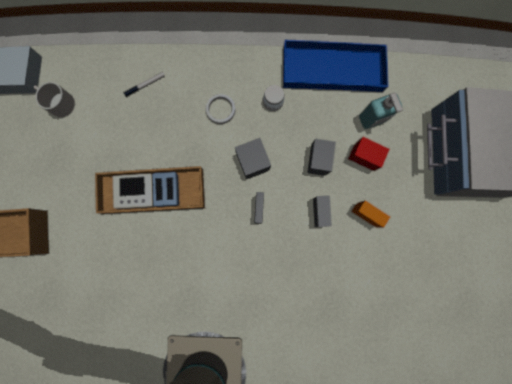

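View pics/scene0.png

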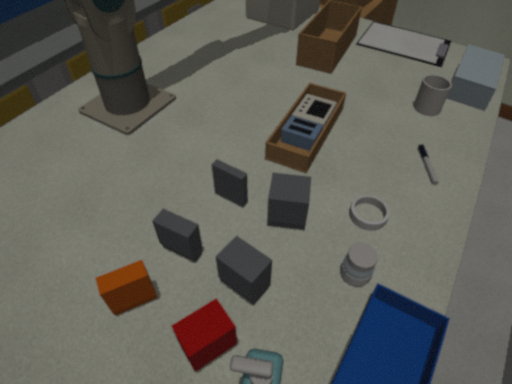

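```bash
python3 - <<'E'
from h import *
import pickle
p=pickle.load(open("top0.pkl","rb")); W=cloud(p)
z=W[...,2]
m=((z>82)&(z<110)).astype(np.uint8)
n,l,st,c=cv2.connectedComponentsWithStats(m)
for i in range(1,n):
    if st[i,4]<80: continue
    P=W[l==i]; r=cv2.minAreaRect(P[:,:2].astype(np.float32))
    print(st[i],np.round(r[0],1),np.round(r[1],1),round(r[2],1),"z",np.round(np.median(P[:,2]),1),"col",np.median(p["color"][l==i],0), 'mean',P.mean(0).round(1))
m=((z>46)&(z<62)); 
n,l,st,c=cv2.connectedComponentsWithStats(m.astype(np.uint8))
for i in range(1,n):
    if st[i,4]<300: continue
    P=W[l==i]; r=cv2.minAreaRect(P[:,:2].astype(np.float32))
    print("carton?",st[i],np.round(r[0],1),np.round(r[1],1),round(r[2],1),"z",np.percentile(P[:,2],[5,50,95]).round(1))
print("counter z",np.nanmedian(z))
E
```

```text
[ 35  82  28  28 174] [754.1 453.3] [80.1 77.6] 45.6 z 88.6 col [104.  104.  100.5] mean [752.9 454.3  88.1]
[365 105  32  18 121] [ 711.7 -455.8] [81.9 37.9] 75.2 z 96.2 col [31. 44. 45.] mean [ 713.1 -444.5   95.8]
[354 137  36  31 646] [ 614.2 -434.2] [81.  56.4] 66.1 z 94.6 col [135.  25.  23.] mean [ 613.2 -433.2   94.2]
[235 138  36  38 858] [ 593. -118.] [81.  72.4] 23.1 z 95.0 col [94. 95. 97.] mean [ 592.  -118.1   94.8]
[311 138  25  34 677] [ 602.5 -303.9] [57.3 81.6] 83.1 z 94.8 col [95. 96. 97.] mean [ 601.7 -303.1   94.7]
[443 161  34  34 165] [ 528.9 -667.1] [127.4  59.9] 48.5 z 94.4 col [32. 38. 42.] mean [ 539.4 -649.7   95.4]
[255 192   9  31 242] [ 460.  -137.9] [19.9 78.6] 88.4 z 94.6 col [ 97.  98. 100.] mean [ 459.9 -138.    94.5]
[316 196  16  31 433] [ 453.9 -306.6] [80.1 35.4] 4.3 z 94.4 col [ 99. 100. 102.] mean [ 453.6 -305.6   94.2]
[357 200  34  27 419] [ 449.3 -439.2] [81.  35.9] 57.7 z 94.2 col [146.  84.  20.] mean [ 449.6 -437.4   94.1]
[  0 208  36  48 363] [392.6 484.8] [153.3  79.2] 40.6 z 100.0 col [51. 38. 23.] mean [384.  475.4  98.8]
[180 359  46  25 166] [44.8 -9.6] [120.4  43.8] 76.9 z 96.7 col [28. 27. 25.] mean [ 53.1 -14.5  96.3]
carton? [284  40 105  47 374] [ 880.9 -351.2] [300.9 132.8] 89.9 z [46.5 49.6 53. ]
carton? [ 95 166 108  47 728] [502.2 163.3] [113.9 294.4] 5.2 z [49.8 55.2 58.7]
carton? [ 113  172   65   37 2082] [501.1 172.9] [ 91.3 177.4] 5.3 z [47.6 51.2 54.7]
counter z -0.04819996742219246
```

```bash
cat >> h.py <<'E'
from scipy.spatial.transform import Rotation as Ro
def delta(pos,jaw,cur=None):
    """world target pos mm, jaw direction deg (mod 180) -> tool deltas"""
    s=ctrl.read_state(); R=Ro.from_euler('xyz',s["tool_rot"]).as_matrix()
    # assume exactly down
    yaw=np.arctan2(R[1,0],R[0,0]); R=Ro.from_euler('xyz',[np.pi,0,yaw]).as_matrix()
    d=R.T@(np.array(pos)-s["eef_pos"])/1000
    j=np.degrees(yaw)-90
    t=-((jaw-j+90)%180-90)
    print("delta",np.round(d,4),"turn",round(t,2),"jaw now",round(j,2),"pos",np.round(s["eef_pos"],1),"clk",round(s["clock"],2),"w",round(s["width"],1),"q7",round(s["qpos"][6],2))
E
python3 - <<'E'
from h import *
delta([450,163,330],95.2)
E
```

```text
delta [-0.3966 -0.382  -0.0987] turn -19.34 jaw now 75.86 pos [158.8 630.3 231.3] clk 0.5 w 85.4 q7 -0.02
```

Call:
{"fn": "drive_tool", "kwargs": {"deltas": "-0.397 -0.382 -0.099 -19.3 0.085;-0.397 -0.382 -0.099 -19.3 0.085;-0.397 -0.382 -0.099 -19.3 0.085;-0.397 -0.382 -0.099 -19.3 0.085;-0.397 -0.382 -0.099 -19.3 0.085;-0.397 -0.382 -0.099 -19.3 0.085;-0.397 -0.382 -0.099 -19.3 0.085;-0.397 -0.382 -0.099 -19.3 0.085;-0.397 -0.382 -0.099 -19.3 0.085;-0.397 -0.382 -0.099 -19.3 0.085;-0.397 -0.382 -0.099 -19.3 0.085;-0.397 -0.382 -0.099 -19.3 0.085"}}

```text
clock: 2.0
eef_pos: [449.5, 164.4, 330.1]
tool_rot: [3.141, -0.001, -3.049]
force: [0.2, 0.0, 0.1]
width: 85.1
```

```bash
python3 - <<'E'
from h import *
import pickle
p=imaging.get_image("wrist"); save(p,"w1"); pickle.dump(p,open("w1.pkl","wb"))
print(np.round(p["extrinsics"],2).tolist(),p["vfov"])
W=cloud(p); z=W[...,2]
print(np.nanpercentile(z,[1,50,99]))
delta([454,-306,200],94.3)
E
```

```text
[[-0.09, 0.95, 0.31, 371.72], [1.0, 0.09, 0.03, 156.24], [0.0, 0.31, -0.95, 473.47], [0.0, 0.0, 0.0, 1.0]] 69.58953849083512
[ -1.67548854   1.32505912 425.40038303]
delta [ 0.0392 -0.4687  0.1301] turn 1.03 jaw now -264.67 pos [449.5 164.3 330.1] clk 2.05 w 85.0 q7 1.28
```

View pics/w1.png

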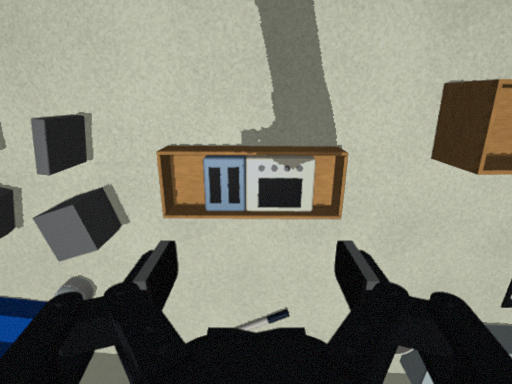

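```bash
python3 - <<'E'
from h import *
import pickle
for f in ["w1","top0"]:
    p=pickle.load(open(f+".pkl","rb")); W=cloud(p); z=W[...,2]
    near=(abs(W[...,0]-502)<90)&(abs(W[...,1]-163)<180)
    hsv=cv2.cvtColor(p["color"],cv2.COLOR_RGB2HSV)
    brown=(hsv[...,0]<20)&(hsv[...,1]>100)
    def rect(m,name):
        n,l,st,c=cv2.connectedComponentsWithStats(m.astype(np.uint8))
        i=1+np.argmax(st[1:,4]); P=W[l==i]
        r=cv2.minAreaRect(P[:,:2].astype(np.float32)); print(f,name,np.round(r[0],1),np.round(r[1],1),round(r[2],2),np.median(P[:,2]).round(1),len(P))
        return r
    rect(near&(z>53.0)&(z<59)&brown,"rim")
    rect(near&(z>46)&(z<56)&~brown,"cont")
    # profile along carton y
    a=np.radians(95.2); ey=np.array([np.cos(a),np.sin(a)]); ex=np.array([ey[1],-ey[0]])
    d=W[...,:2]-np.array([502.2,163.3]); X=d@ex; Y=d@ey
    for s0 in (-20,0,20):
        m=near&(abs(X-s0)<10)
        c=m&(z>46)&~brown; print(" contents Y",np.percentile(Y[c],[1,99]).round(1))
        c=m&(z>35)&(abs(Y)<160); print(" carton Y",np.percentile(Y[c],[.5,99.5]).round(1),"X",np.percentile(X[near&(z>35)&(abs(Y)<120)],[.5,99.5]).round(1))
    fl=near&(z>3)&(z<10)&brown&(abs(X)<45); 
    for sg in (1,-1): c=fl&(Y*sg>0); print(" floor Y",np.percentile(Y[c],[2,98]).round(1))
E
```

```text
w1 rim [501.3 162.1] [111.  292.6] 4.84 56.3 1633
w1 cont [501.  172.8] [ 90.2 176.7] 4.77 52.0 5816
 contents Y [-77.   96.6]
 carton Y [-146.3  144.7] X [-71.6  52.1]
 contents Y [-77.4  96. ]
 carton Y [-146.4  144.5] X [-71.6  52.1]
 contents Y [-77.2  96.2]
 carton Y [-146.7  144.5] X [-71.6  52.1]
 floor Y [108.3 140.1]
 floor Y [-141.9  -88.2]
top0 rim [494.1 219.4] [108.9 175.7] 3.6 55.6 183
top0 cont [501.1 172.9] [ 91.3 177.4] 5.32 51.1 2062
 contents Y [-78.5  94.7]
 carton Y [-146.6  144.3] X [-56.9  55.7]
 contents Y [-77.5  94.8]
 carton Y [-146.5  144.2] X [-56.9  55.7]
 contents Y [-77.8 145.2]
 carton Y [-146.9  145.9] X [-56.9  55.7]
 floor Y [114.2 143.1]
 floor Y [-133.4  -77.8]
```

Call:
{"fn": "drive_tool", "kwargs": {"deltas": "0.039 -0.469 0.13 1.0 0.085;0.039 -0.469 0.13 1.0 0.085;0.039 -0.469 0.13 1.0 0.085;0.039 -0.469 0.13 1.0 0.085;0.039 -0.469 0.13 1.0 0.085;0.039 -0.469 0.13 1.0 0.085;0.039 -0.469 0.13 1.0 0.085;0.039 -0.469 0.13 1.0 0.085;0.039 -0.469 0.13 1.0 0.085;0.039 -0.469 0.13 1.0 0.085;0.039 -0.469 0.13 1.0 0.085"}}

```text
clock: 3.42
eef_pos: [454.6, -305.6, 200.6]
tool_rot: [3.141, 0.001, -3.066]
force: [0.2, 0.2, -0.1]
width: 85.0
```

```bash
python3 - <<'E'
from h import *
p=imaging.get_image("wrist"); save(p,"w2")
W=cloud(p); z=W[...,2]
m=((z>85)&(z<105)&(abs(W[...,0]-454)<80)&(abs(W[...,1]+306)<80)).astype(np.uint8)
n,l,st,c=cv2.connectedComponentsWithStats(m)
for i in range(1,n):
    if st[i,4]<300: continue
    P=W[l==i]; r=cv2.minAreaRect(P[:,:2].astype(np.float32)); print(np.round(r[0],1),np.round(r[1],1),round(r[2],2),np.median(P[:,2]).round(1),st[i])
delta([454,-306,56],94.3)
E
```

```text
[ 455.2 -307.7] [80.7 34. ] 4.06 95.8 [ 236  143   38   84 3002]
delta [ 0.0006 -0.0002  0.1447] turn 0.04 jaw now -265.66 pos [ 454.6 -305.8  200.7] clk 3.48 w 84.9 q7 2.32
```

View pics/w2.png

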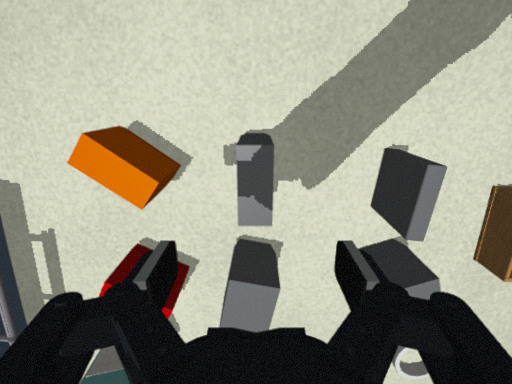

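Call:
{"fn": "drive_tool", "kwargs": {"deltas": "0 0.001 0.06 0 0.085;0 0.001 0.11 0 0.085;0 0.001 0.145 0 0.085;0 0.001 0.145 0 0.085;0 0.001 0.145 0 0.01;0 0.001 0.145 0 0.01;0 0.001 0.145 0 0.01;0 0.001 0.145 0 0.01;0 0.001 0.145 0 0.01;0 0.001 0.145 0 0.01"}}

```text
clock: 4.72
eef_pos: [454.6, -307.2, 56.8]
tool_rot: [-3.14, 0.002, -3.069]
force: [-1.2, 0.5, 5.9]
width: 33.5
```

```bash
python3 - <<'E'
from h import *
p=imaging.get_image("wrist"); save(p,"w3")
delta([454,-306,56],94.3)
E
```

```text
delta [0.0005 0.0013 0.0008] turn -0.14 jaw now -265.84 pos [ 454.6 -307.2   56.8] clk 4.78 w 33.5 q7 2.36
```

View pics/w3.png

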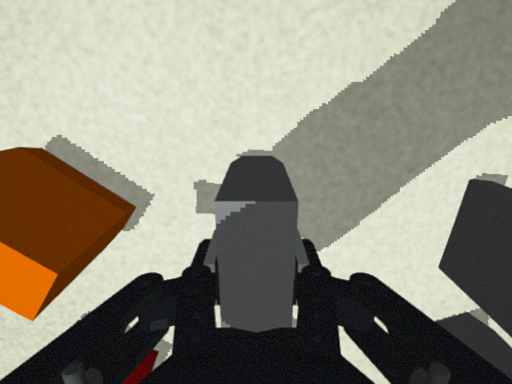

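Call:
{"fn": "drive_tool", "kwargs": {"deltas": "0 0 -0.03 0 0.01;0 0 -0.08 0 0.01;0 0 -0.13 0 0.01;0 0 -0.155 0 0.01;0 0 -0.155 0 0.01"}}

```text
clock: 5.4
eef_pos: [454.9, -307.5, 212.9]
tool_rot: [-3.139, 0.005, -3.069]
force: [0.0, -0.2, -0.7]
width: 33.4
```

```bash
python3 - <<'E'
from h import *
delta([491,282.4,200],94.9)
E
```

```text
delta [-0.0788  0.5857  0.0129] turn -0.74 jaw now -265.84 pos [ 454.9 -307.5  212.9] clk 5.4 w 33.4 q7 2.32
```

Call:
{"fn": "drive_tool", "kwargs": {"deltas": "-0.005 0.03 0 0 0.01;-0.012 0.085 0 0 0.01;-0.02 0.145 0 -0.7 0.01;-0.028 0.205 0 -0.7 0.01;-0.036 0.265 0 -0.7 0.01;-0.045 0.325 0 -0.7 0.01;-0.053 0.385 0 -0.7 0.01;-0.061 0.445 0 -0.7 0.01;-0.069 0.505 0.005 -0.7 0.01;-0.075 0.555 0.013 -0.7 0.01;-0.079 0.586 0.013 -0.7 0.01;-0.079 0.586 0.013 -0.7 0.01"}}

```text
clock: 6.9
eef_pos: [488.4, 286.6, 195.7]
tool_rot: [3.141, -0.002, -3.052]
force: [-0.2, -0.4, -0.3]
width: 33.6
```

```bash
python3 - <<'E'
from h import *
p=imaging.get_image("wrist"); save(p,"w4")
delta([491,282.4,62.5],94.9)
W=cloud(p); z=W[...,2]
c=np.array([501.5,162.3]); a=np.radians(94.9); ey=np.array([np.cos(a),np.sin(a)]); ex=np.array([ey[1],-ey[0]])
d=W[...,:2]-c; X=d@ex; Y=d@ey
for lo,hi in((50,60),(44,55)):
    m=(z>lo)&(z<hi)&(abs(X)<75)&(abs(Y)<170)
    print(lo,np.percentile(X[m],[1,99]).round(1),np.percentile(Y[m],[1,99]).round(1),m.sum())
hsv=cv2.cvtColor(p["color"],cv2.COLOR_RGB2HSV); br=(hsv[...,0]<20)&(hsv[...,1]>100)
m=(z>53)&(z<60)&br&(abs(X)<20)&(Y>130)&(Y<165); print("far rim Y",np.percentile(Y[m],[2,50,98]).round(1),m.sum())
m=(z>46)&(z<56)&~br&(abs(X)<40)&(Y>-90)&(Y<110); print("cont Y",np.percentile(Y[m],[2,50,99]).round(1),m.sum())
m=(z>100)&(z<180)&(abs(X)<60)&(abs(Y-120)<40); print("brick?",np.percentile(X[m],[2,98]),np.percentile(Y[m],[2,98]) if m.any() else 0)
E
```

```text
delta [-0.002  -0.0018  0.1334] turn 0.09 jaw now -265.01 pos [488.8 284.  195.9] clk 6.95 w 33.5 q7 1.21
50 [-55.7  54.5] [-144.4  141.8] 15236
44 [-55.8  50.7] [-142.5   97.1] 13804Traceback (most recent call last):
  File "<stdin>", line 11, in <module>
    return _quantile_unchecked(
        a, q, axis, out, overwrite_input, method, keepdims, weights)
    return _ureduce(a,
                    func=_quantile_ureduce_func,
    ...<5 lines>...
                    overwrite_input=overwrite_input,
                    method=method)
    r = func(a, **kwargs)
    result = _quantile(arr,
                       quantiles=q,
    ...<2 lines>...
                       out=out,
                       weights=wgt)
    slices_having_nans = np.isnan(arr[-1, ...])
                                  ~~~^^^^^^^^^
IndexError: index -1 is out of bounds for axis 0 with size 0
```

View pics/w4.png

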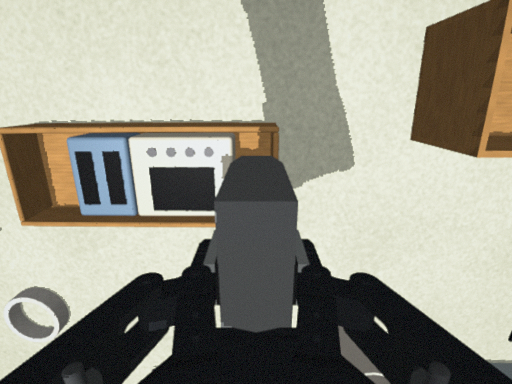

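Call:
{"fn": "drive_tool", "kwargs": {"deltas": "0 0 0 0 0.01;0 0 0 0 0.01"}}

```text
clock: 7.2
eef_pos: [490.1, 281.9, 197.2]
tool_rot: [-3.141, -0.0, -3.059]
force: [0.0, 0.2, -0.5]
width: 33.5
```

```bash
python3 - <<'E'
from h import *
delta([491.2,282.2,62.5],94.9)
p=imaging.get_image("top"); save(p,"t1")
W=cloud(p); z=W[...,2]
m=((z>53)&(z<60)&(abs(W[...,0]-502)<75)&(abs(W[...,1]-163)<165))
P=W[m]; r=cv2.minAreaRect(P[:,:2].astype(np.float32));print(r)
E
```

```text
delta [-0.0011  0.0002  0.1347] turn -0.17 jaw now -265.27 pos [490.1 281.9 197.2] clk 7.2 w 33.5 q7 1.21
((501.7019958496094, 161.95338439941406), (113.66602325439453, 291.3631286621094), 4.663163185119629)
```

Call:
{"fn": "drive_tool", "kwargs": {"deltas": "-0.001 0 0.04 0 0.01;-0.001 0 0.07 0 0.01;-0.001 0 0.09 0 0.01;-0.001 0 0.1 0 0.01;-0.001 0 0.11 0 0.01;-0.001 0 0.115 0 0.01;-0.001 0 0.115 0 0.01"}}

```text
clock: 8.12
eef_pos: [491.0, 283.6, 82.4]
tool_rot: [3.142, 0.0, -3.057]
force: [0.2, -0.2, 0.0]
width: 33.2
```

```bash
python3 - <<'E'
from h import *
delta([491.2,282.2,62.5],94.9)
for n in("wrist","scene"):
    p=imaging.get_image(n); save(p,n+"5")
a=cv2.imread("pics/wrist5.png"); b=cv2.imread("pics/scene5.png")[60:200,220:400]; b=cv2.resize(b,None,fx=2.2,fy=2.2)
cv2.imwrite("pics/s5c.png",b)
E
```

```text
delta [-0.0001 -0.0014  0.0199] turn -0.04 jaw now -265.14 pos [491.  283.6  82.4] clk 8.12 w 33.2 q7 1.24
```

View pics/wrist5.png

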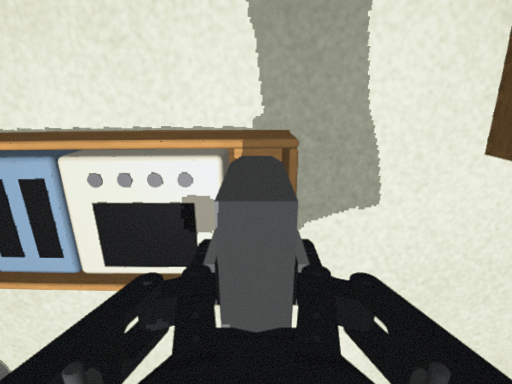

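View pics/s5c.png

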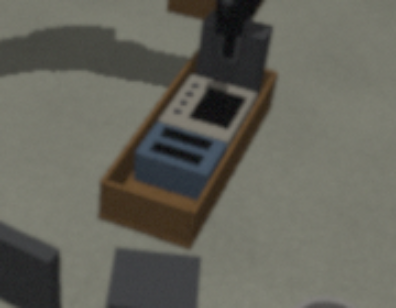

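Call:
{"fn": "drive_tool", "kwargs": {"deltas": "0 0 0.008 0 0.01;0 0 0.014 0 0.01;0 0 0.018 0 0.01;0 0 0.019 0 0.01;0 0 0.019 0 0.01"}}

```text
clock: 8.85
eef_pos: [491.0, 283.6, 63.3]
tool_rot: [3.142, 0.0, -3.057]
force: [0.4, 1.1, 0.3]
width: 33.4
```

Call:
{"fn": "drive_tool", "kwargs": {"deltas": "0 0 0.001 0 0.01;0 0 0.001 0 0.045;0 0 0.001 0 0.06;0 0 0.001 0 0.06;0 0 0.001 0 0.06;0 0 -0.03 0 0.06;0 0 -0.08 0 0.07;0 0 -0.13 0 0.085;0 0 -0.16 0 0.085;0 0 -0.16 0 0.085;0 0 -0.16 0 0.085"}}

```text
clock: 10.22
eef_pos: [490.2, 283.3, 222.5]
tool_rot: [-3.141, -0.001, -3.057]
force: [1.1, -0.5, -0.0]
width: 84.5
```

```bash
python3 - <<'E'
from h import *
p=imaging.get_image("wrist"); save(p,"w6")
W=cloud(p); z=W[...,2]
m=((z>85)&(z<115)&(abs(W[...,0]-491)<80)&(abs(W[...,1]-282)<60)).astype(np.uint8)
n,l,st,c=cv2.connectedComponentsWithStats(m)
for i in range(1,n):
    if st[i,4]<300: continue
    P=W[l==i]; r=cv2.minAreaRect(P[:,:2].astype(np.float32)); print(np.round(r[0],1),np.round(r[1],1),round(r[2],2),np.median(P[:,2]).round(1),st[i])
delta([602.2,-304,222],83.1)
E
```

```text
[491.6 282.8] [80.1 34. ] 4.71 101.8 [ 239  142   36   79 2676]
delta [-0.062  -0.5945  0.    ] turn 11.76 jaw now -265.14 pos [490.1 283.1 222. ] clk 10.28 w 85.0 q7 1.2
```

View pics/w6.png

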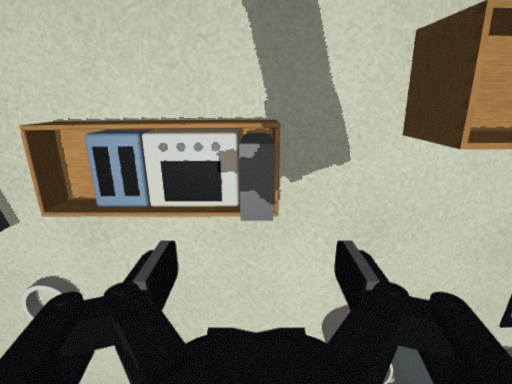

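Call:
{"fn": "drive_tool", "kwargs": {"deltas": "-0.062 -0.595 0 11.8 0.085;-0.062 -0.595 0 11.8 0.085;-0.062 -0.595 0 11.8 0.085;-0.062 -0.595 0 11.8 0.085;-0.062 -0.595 0 11.8 0.085;-0.062 -0.595 0 11.8 0.085;-0.062 -0.595 0 11.8 0.085;-0.062 -0.595 0 11.8 0.085;-0.062 -0.595 0 11.8 0.085;-0.062 -0.595 0 11.8 0.085;-0.062 -0.595 0 11.8 0.085;-0.062 -0.595 0 11.8 0.085"}}

```text
clock: 11.78
eef_pos: [602.6, -302.5, 221.6]
tool_rot: [3.139, -0.003, 3.021]
force: [-0.5, 0.8, -0.4]
width: 84.8
```

Call:
{"fn": "drive_tool", "kwargs": {"deltas": "0 0 0.01 0 0.085;0 0 0.02 0 0.085"}}

```text
clock: 12.02
eef_pos: [603.2, -302.4, 202.4]
tool_rot: [3.141, -0.001, 3.022]
force: [0.6, 0.5, 0.2]
width: 84.9
```

```bash
python3 - <<'E'
from h import *
p=imaging.get_image("wrist"); save(p,"w7")
W=cloud(p); z=W[...,2]
m=((z>85)&(z<110)&(abs(W[...,0]-602)<80)&(abs(W[...,1]+304)<80)).astype(np.uint8)
n,l,st,c=cv2.connectedComponentsWithStats(m)
for i in range(1,n):
    if st[i,4]<300: continue
    P=W[l==i]; r=cv2.minAreaRect(P[:,:2].astype(np.float32)); print(np.round(r[0],1),np.round(r[1],1),round(r[2],2),np.median(P[:,2]).round(1),st[i])
delta([602.2,-304,54],83.1)
E
```

```text
[ 602.9 -304.9] [56.2 80.6] 82.74 95.8 [ 224  142   62   84 4840]
delta [-1.000e-04 -1.800e-03  1.468e-01] turn 0.05 jaw now 83.15 pos [ 602.3 -302.2  200.8] clk 12.07 w 84.9 q7 2.03
```

View pics/w7.png

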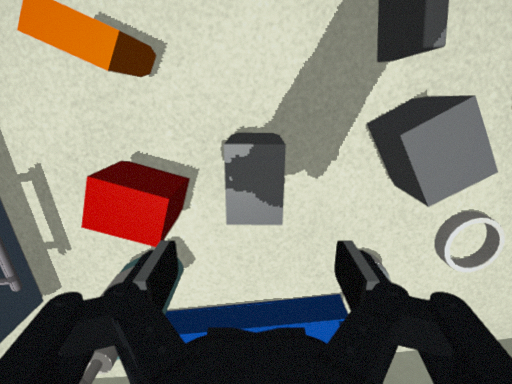

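Call:
{"fn": "drive_tool", "kwargs": {"deltas": "0 -0.002 0.04 0 0.085;0 -0.002 0.09 0 0.085;0 -0.002 0.13 0 0.085;0 -0.002 0.147 0 0.085;0 -0.002 0.147 0 0.085;0 -0.002 0.147 0 0.03;0 -0.002 0.147 0 0.03;0 -0.002 0.147 0 0.03;0 -0.002 0.147 0 0.03;0 -0.002 0.147 0 0.03;0 -0.002 0.147 0 0.03"}}

```text
clock: 13.45
eef_pos: [604.4, -306.3, 58.5]
tool_rot: [-3.141, 0.004, 3.021]
force: [0.6, 0.8, 5.7]
width: 55.2
```

Call:
{"fn": "drive_tool", "kwargs": {"deltas": "0 0 -0.03 0 0.03;0 0 -0.08 0 0.03;0 0 -0.13 0 0.03;0 0 -0.155 0 0.03;0 0 -0.155 0 0.03;0 0 -0.155 0 0.03"}}

```text
clock: 14.2
eef_pos: [602.2, -305.5, 210.3]
tool_rot: [3.141, -0.002, 3.021]
force: [0.0, 0.7, -2.0]
width: 55.5
```

```bash
python3 - <<'E'
from h import *
delta([510.9,53.5,209],94.9)
E
```

```text
delta [0.1339 0.3454 0.0013] turn -11.83 jaw now 83.07 pos [ 602.2 -305.5  210.3] clk 14.2 w 55.5 q7 2.03
```

Call:
{"fn": "drive_tool", "kwargs": {"deltas": "0.01 0.025 0 0 0.03;0.03 0.075 0 -4 0.03;0.05 0.13 0 -8 0.03;0.07 0.18 0 -11.8 0.03;0.09 0.23 0 -11.8 0.03;0.11 0.28 0 -11.8 0.03;0.125 0.32 0 -11.8 0.03;0.134 0.345 0.001 -11.8 0.03;0.134 0.345 0.001 -11.8 0.03;0.134 0.345 0.001 -11.8 0.03;0.134 0.345 0.001 -11.8 0.03"}}

```text
clock: 15.58
eef_pos: [511.7, 51.0, 209.9]
tool_rot: [-3.141, -0.001, -3.059]
force: [-0.1, -0.6, -1.1]
width: 55.5
```

```bash
python3 - <<'E'
from h import *
p=imaging.get_image("wrist"); save(p,"w8")
delta([510.9,53.5,64],94.9)
E
```

```text
delta [0.0006 0.0024 0.1461] turn -0.17 jaw now -265.27 pos [511.7  51.2 210.1] clk 15.62 w 55.6 q7 1.63
```

View pics/w8.png

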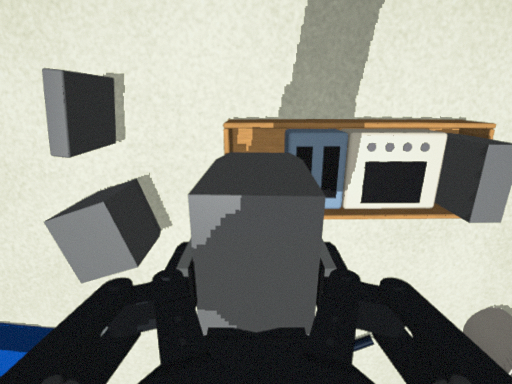

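Call:
{"fn": "drive_tool", "kwargs": {"deltas": "0.001 0.002 0.03 0 0.03;0.001 0.002 0.06 0 0.03;0.001 0.002 0.08 0 0.03;0.001 0.002 0.095 0 0.03;0.001 0.002 0.105 0 0.03;0.001 0.002 0.105 0 0.03"}}

```text
clock: 16.38
eef_pos: [510.2, 54.3, 104.9]
tool_rot: [-3.142, -0.001, -3.057]
force: [1.0, -0.7, -1.1]
width: 55.4
```

```bash
python3 - <<'E'
from h import *
p=imaging.get_image("wrist"); save(p,"w9")
delta([510.9,53.5,64],94.9)
p=imaging.get_image("scene"); save(p,"s9")
b=cv2.imread("pics/s9.png")[60:200,220:400]; cv2.imwrite("pics/s9c.png",cv2.resize(b,None,fx=2.2,fy=2.2))
E
```

```text
delta [-0.0002 -0.0009  0.0414] turn -0.06 jaw now -265.16 pos [510.6  54.4 105.4] clk 16.43 w 55.2 q7 1.67
```

View pics/w9.png

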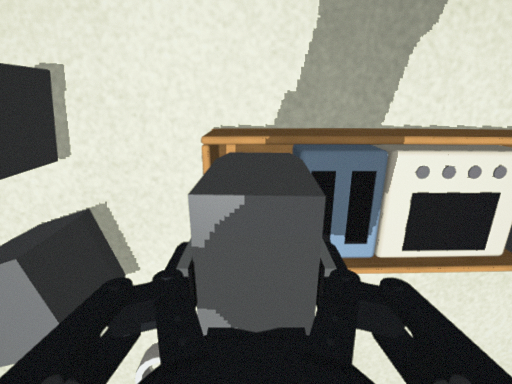

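View pics/s9c.png

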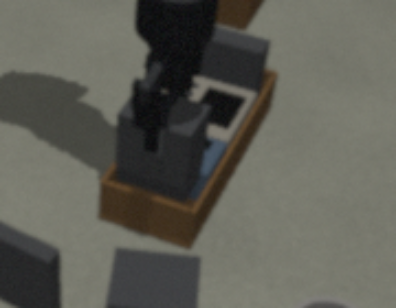

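Call:
{"fn": "drive_tool", "kwargs": {"deltas": "0 0 0.01 0 0.03;0 0 0.018 0 0.03;0 0 0.024 0 0.03;0 0 0.024 0 0.03"}}

```text
clock: 16.98
eef_pos: [509.9, 54.5, 80.7]
tool_rot: [-3.142, -0.001, -3.057]
force: [0.0, 0.0, -0.3]
width: 55.2
```

Call:
{"fn": "drive_tool", "kwargs": {"deltas": "0 0 0.006 0 0.03;0 0 0.01 0 0.03;0 0 0.013 0 0.03;0 0 0.014 0 0.03;0 0 0.014 0 0.03"}}

```text
clock: 17.6
eef_pos: [510.4, 54.5, 67.3]
tool_rot: [3.142, -0.0, -3.057]
force: [-0.8, 0.7, -1.0]
width: 55.0
```

Call:
{"fn": "drive_tool", "kwargs": {"deltas": "0 0 0.002 0 0.03;0 0 0.003 0 0.03;0 0 0.003 0 0.03"}}

```text
clock: 17.98
eef_pos: [510.4, 54.6, 64.5]
tool_rot: [3.141, 0.0, -3.057]
force: [-1.2, 0.2, 2.2]
width: 55.7
```

Call:
{"fn": "drive_tool", "kwargs": {"deltas": "0 0 0.001 0 0.03;0 0 0.0015 0 0.03;0 0 0.0015 0 0.03"}}

```text
clock: 18.35
eef_pos: [510.4, 54.6, 64.4]
tool_rot: [3.141, 0.001, -3.057]
force: [-4.3, 0.2, 17.5]
width: 55.0
```

Floor contact. Release and retreat.

Call:
{"fn": "drive_tool", "kwargs": {"deltas": "0 0 -0.001 0 0.03;0 0 -0.001 0 0.065;0 0 -0.001 0 0.08;0 0 -0.001 0 0.08;0 0 -0.001 0 0.08;0 0 -0.03 0 0.08;0 0 -0.08 0 0.08;0 0 -0.13 0 0.08;0 0 -0.18 0 0.08;0 0 -0.2 0 0.08;0 0 -0.2 0 0.08;0 0 -0.2 0 0.08"}}

```text
clock: 19.85
eef_pos: [509.6, 54.5, 261.8]
tool_rot: [-3.142, -0.002, -3.057]
force: [-0.0, 0.2, 0.1]
width: 79.8
```

```bash
python3 - <<'E'
from h import *
p=imaging.get_image("wrist"); save(p,"w10")
W=cloud(p); z=W[...,2]
c=np.array([501.7,162.3]); a=np.radians(94.9); ey=np.array([np.cos(a),np.sin(a)]); ex=np.array([ey[1],-ey[0]])
m=((z>90)&(z<112)&(abs(W[...,0]-500)<100)&(abs(W[...,1]-163)<170)).astype(np.uint8)
n,l,st,_=cv2.connectedComponentsWithStats(m)
for i in range(1,n):
    if st[i,4]<300: continue
    P=W[l==i]; r=cv2.minAreaRect(P[:,:2].astype(np.float32)); d=np.array(r[0])-c; print(np.round(r[0],1),"carton xy",(d@ex).round(1),(d@ey).round(1),np.round(r[1],1),round(r[2],2),np.percentile(P[:,2],[10,50,90]).round(1),st[i])
s=imaging.get_image("scene"); save(s,"s10")
E
```

```text
[508.9  55.8] carton xy -2.0 -106.7 [80.6 56.1] 4.88 [100.8 101.8 102.7] [ 233  135   51   71 3455]
[491.4 283. ] carton xy 0.0 121.1 [79.7 37. ] 5.27 [ 96.6 101.5 102.5] [ 429  139   49   67 2329]
```

View pics/w10.png

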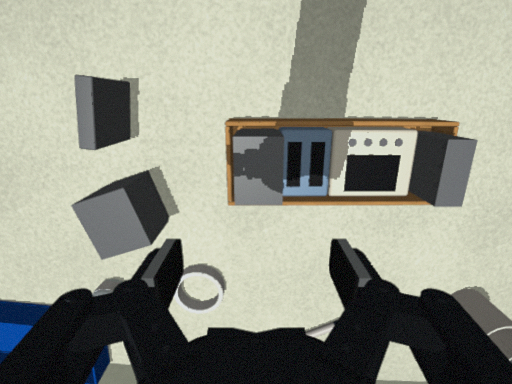

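View pics/s10.png

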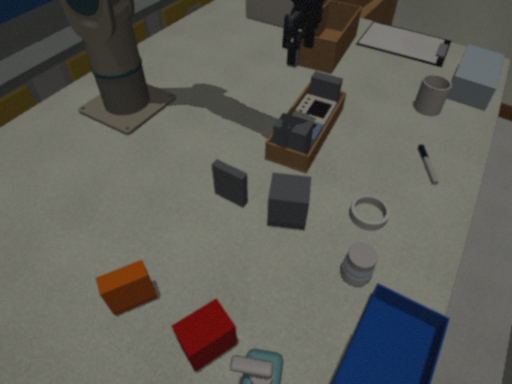

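```bash
python3 -c "
from cell import ctrl
print(ctrl.read_state()['clock']); print(ctrl.finish_job())"
```

```text
19.95
the job is handed in; nothing more can be done
None
```

I stood the 34 mm brick in the 42 mm gap at the recorder's end and the 56 mm brick in the 64 mm gap at the charger's end. The job was handed in at 20 s.

- **Height:** In the last wrist picture both brick tops measured about 101.5–102 mm, which matches the 6 mm floor plus the 95 mm brick. Both stand upright with the foot on the floor and are aligned with the carton to within about 0.5°.
- **Position:** The narrow brick is within 1 mm of its gap centre. The wide brick reads about 3 mm from its gap centre, towards the charger, so with 4 mm of play each side it is close to the charger.
- **Everything else:** The recorder and charger still lie in the carton, and the two unwanted grey bricks and the orange and red look-alikes were not touched. The gripper ended about 160 mm above the bricks, touching nothing.
- **Force:** The highest force in the reports I read was about 18 N, as the wide brick met the floor.
- **Failed check:** One script stopped partway while I was checking the narrow brick's gap before lowering it. I checked that fit in the wrist picture instead.

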